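Snap the bead box lid shut all round

ROBOT

A 6-joint arm with a two-finger parallel gripper is mounted at the origin on the work surface. World frame = base frame: x ahead of the robot, y to its left, z up, the work surface at z = 0. Lengths are in m, angles in degrees, forces in N, time in s.
With the tool pointing down it reaches from about 0.325 to 0.75 m from the base axis. Payload 7.6 kg.
Tool frame: the origin (TCP) lies between the finger pads; the fingertips stand 19 mm ahead of it and the grasp point (between the pads) is the TCP; z points along the fingers, y is the direction in which the jaws open and shut (so a half turn about z gives the same grasp; the last joint's range is limited). The gripper opens to 85 mm and grips with 20 to 120 N. Pads are 22 mm wide; open, the fingers measure 114 mm over their backs; the gripper's body (76 mm by 85 mm) begins 54 mm behind the grasp point. The pads swing forward as they close: fully open they stand 13 mm farther back than shut.
Start: joints at [-81.033, 2.991, 80.254, -0, 96.75, -4.028], TCP at [0.118, -0.512, 0.25] pointing down, gripper open.
Joint ranges: [-166.34, 166.34], [-52.06, 124.39], [6.96, 135.62], [-60.46, 240.46], [14.63, 156.25], [-167.68, 167.68]. Speed limits (degrees/s): [147.25, 147.25, 172.46, 180, 180, 180].

INTERFACE

Orientations are given as [roll, pitch, yaw] about the fixed x, y, z axes, in that order (R = Rz(yaw) Ry(pitch) Rx(roll)).
In Python, from plant import status, camera, workorder, models gives the robot as it stands. The module is installed in compiled form; this text tells all that it offers.
- The arm moves only by the shell command python3 -m inch 'ROWS' [FORCE]. ROWS is JSON, a list of rows, each a list of 3 entries, a list of its own where there are three numbers: the opening, from 0 (shut) to 1 (fully open), then the shift along the tool's x, y, z in mm, then the turn about the tool's z in degrees. A call has 1 to 20 rows; each row shifts and turns the pose as measured when the row begins, along the tool's axes as they then stand; what a row does not reach is not made up. A row lasts 1/10 s, in which the tool goes at most 50 mm and 8.59 degrees, less where a joint would pass 70% of its speed; a pose out of reach is approached as far as the arm can. A call is refused whole if a number of a shift passes 50 or a number of a turn 8.59, either way. A call with a gripper value outside its range is refused whole. The fingers move at their own pace and stop on an object; FORCE is the grip in N (left out, the last holds). Time passes only in rows, so rows that do not move let the fingers close. It gives the time, the measured TCP pose, the force and the opening at its end, in the units of the state.
- status.get_state(): the state, without advancing time (a new reading comes with each control period).
- camera(name): name is "scene" or "side" or "wrist"; returns a dict with "frame" (480x640x3 uint8, red, green, blue), "range_z" (480x640 float32, m along the optical axis (not along the pixel's ray), 0 where there is no reading), "fx", "fy", "cx", "cy" (pixels), "k1" (the pictures are not rectified: a ray, as slopes to the right and down, at radius r is drawn at 1 + k1 r^2 times it, then the intrinsics apply), "rvec" (rotation vector, rad) and "tvec" (3), from world to camera coordinates, as OpenCV has them. Camera axes: x right, y down, z forward; pixel columns grow to the right and rows downward; lengths in m; the calibration is good to about 2 mm. A picture is of the moment at which its call begins.
- workorder.job_done(): hands the job in, once; it reports no verdict.
Trained networks look in the newest picture that a camera, given by its name, has taken for a name from the list of things; names that differ only in an ending like _2 or _b are one class to them, and where a whole thing is asked for, a point or a joint stands for the part that bears it (a point fixed in the world has none). Each returns a list of dicts, best first, with "conf" (0 to 1); they miss things now and then, are a little off and sometimes report something else, mostly with a low value. They report only what shows in the picture. A call takes as long as a camera call.
- models.boxes_of(target, camera): "extent" ([left, top, width, height] in pixels, round what is visible of it).
The state is a dict: "t": time; "joint_pos": joint angles; "qd": joint speeds; "joint_efforts": joint torques, N m; "tcp_pos": TCP position; "orientation": TCP orientation; "wrist_force": force on the tool from outside, world axes, zero at the start; "torque": the same for the moment, N m; "gripper_width": finger opening in m.
Only numpy, scipy, OpenCV 4.12 (cv2) and the standard library are available. Lean on these libraries where they do the work, as an engineer would, in place of code of your own. Each camera call takes 0.05 s, during which the arm holds its last target. There are 200 camera calls.

TASK

The rim of the bead box's lid is not clipped on yet: press down its four corner sections, all the way round, until every one has clicked down and stays down. Only press - do not pick up or tip the box or push it away from its place, leave the cup, hoop, tweezers and caddy door as they are, and finish with the hand clear.

Things in the scene. Friction and masses are not known exactly. Their poses are not given: they have to be found in the camera images.
- bead_box: Loose blue acrylic bead box, about 0.9 kg, 146 x 116 mm (its x, y) and 45 mm high up to the clear sheet over its compartments; over that sits a white snap-fit rim, 154 x 124 mm outside, made of four L-shaped corner sections. Origin: centre of the underside, on the table; z up, x roughly away from the robot (the box is turned up to 0.5 rad either way).
- near_left_top (a point): Point on the upper face of the near-left rim section, in the middle of the 26 mm wide band at the corner (box frame x -64 mm, y +49 mm); moves with the section. 56 mm above the table while the section is up, 49 mm once it has clicked down (4 mm above the clear sheet).
- near_left (a joint): How far the near-left rim section is pressed down, in m: 0 up (unclipped, as at the start), 0.007 fully clicked down. A push of about 8 N moves it; past about 0.004 it snaps down by itself and stays, short of that it springs back up. Straight down only; any spot on the section serves.
- near_right_top (a point): Point on the upper face of the near-right rim section, in the middle of the 26 mm wide band at the corner (box frame x -64 mm, y -49 mm); moves with the section. 56 mm above the table while the section is up, 49 mm once it has clicked down (4 mm above the clear sheet).
- near_right (a joint): How far the near-right rim section is pressed down, in m: 0 up (unclipped, as at the start), 0.007 fully clicked down. A push of about 8 N moves it; past about 0.004 it snaps down by itself and stays, short of that it springs back up. Straight down only; any spot on the section serves.
- far_left_top (a point): Point on the upper face of the far-left rim section, in the middle of the 26 mm wide band at the corner (box frame x +64 mm, y +49 mm); moves with the section. 56 mm above the table while the section is up, 49 mm once it has clicked down (4 mm above the clear sheet).
- far_left (a joint): How far the far-left rim section is pressed down, in m: 0 up (unclipped, as at the start), 0.007 fully clicked down. A push of about 8 N moves it; past about 0.004 it snaps down by itself and stays, short of that it springs back up. Straight down only; any spot on the section serves.
- far_right_top (a point): Point on the upper face of the far-right rim section, in the middle of the 26 mm wide band at the corner (box frame x +64 mm, y -49 mm); moves with the section. 56 mm above the table while the section is up, 49 mm once it has clicked down (4 mm above the clear sheet).
- far_right (a joint): How far the far-right rim section is pressed down, in m: 0 up (unclipped, as at the start), 0.007 fully clicked down. A push of about 8 N moves it; past about 0.004 it snaps down by itself and stays, short of that it springs back up. Straight down only; any spot on the section serves.
- chai_cup: Loose white ceramic cup without handle, 72 mm wide, 75 mm high, standing left of the box. Origin: centre of its underside.
- hoop: Loose pale ash hoop, 150 mm across, 10 mm high, lying flat beyond the box. Origin: centre of its underside.
- tweezers: Loose chrome tweezers, 130 mm long, 12 mm wide, 8 mm high, lying right of the box along its x. Origin: middle of the underside.
- caddy: Aluminium caddy, fixed to the table, 110 x 120 x 85 mm high, right of the tweezers, its sliding door on the side turned away from the robot. Origin: centre of its underside.
- caddy_door_knob (a point): End of the small black knob on the caddy's sliding door, 43 mm above the table; the door slides along the caddy's y.

How it is judged:
By the outcome, as a careful person would: the job done as asked, in the order asked, and still so for the second after the job is handed in, with the robot touching nothing.
It also fails if it takes over 48 s, if anything falls off the work surface, if the arm or the gripper's body presses on something with over 40 N, if the wrist force passes 120 N, or if a joint passes its speed limit or range.

## Working session

There is one attempt and no reset: what is moved stays moved. The work goes in short steps, Python scripts to look and compute and a shell command to move; the robot and the scene stay as the last step left them, time stands still between calls to the robot, and variables do not carry over. Pictures are saved under pics/ and viewed, about 8 in all and at most 12, crops included, and the job is handed in when it is done.

```bash
mkdir -p pics
cat > h.py <<'E'
import numpy as np, cv2
from plant import status, camera, workorder, models
def pts(c):
    "world xyz per pixel (480x640x3)"
    v,u=np.mgrid[0:480,0:640].astype(np.float64)
    K=np.array([[c['fx'],0,c['cx']],[0,c['fy'],c['cy']],[0,0,1]])
    n=cv2.undistortPoints(np.stack([u.ravel(),v.ravel()],1)[:,None],K,np.array([c['k1'],0,0,0,0.])).reshape(480,640,2)
    z=c['range_z'].astype(float)
    P=np.dstack([n[...,0]*z,n[...,1]*z,z])-np.ravel(c['tvec'])
    W=P@cv2.Rodrigues(np.array(c['rvec'],float))[0]
    W[z==0]=np.nan
    return W
def save(c,n): cv2.imwrite('pics/'+n,c['frame'][...,::-1])
E
python3 - <<'E'
from h import *
s=status.get_state();print({k:np.round(v,3) for k,v in s.items()})
for n in('scene','side'):
    c=camera(n);save(c,n+'1.png');W=pts(c)
    for t in('bead_box','near_left_top','near_right_top','far_left_top','far_right_top','chai_cup','caddy'):
        for r in models.boxes_of(t,n)[:1]:
            l,tp,w,h=r['extent'];print(n,t,np.round(r['extent']),round(r['conf'],2),np.round(W[int(tp+h/2),int(l+w/2)],3))
    rgb=c['frame'].astype(int)
    m=(W[...,2]>.05)&(W[...,2]<.062)&(rgb.min(2)>150)
    k,lab,st,cen=cv2.connectedComponentsWithStats(m.astype(np.uint8))
    for i in np.argsort(-st[1:,4])[:6]+1: print(st[i],np.round(np.nanmean(W[lab==i],0),3))
E
```

```text
{'t': np.float64(0.0), 'joint_pos': array([-81.035,   3.027,  80.313,   0.   ,  96.75 ,  -4.027]), 'qd': array([-0.07 , -0.117, -0.045,  0.027,  0.   , -0.103]), 'joint_efforts': array([-0.0000e+00, -3.8167e+01, -3.6019e+01, -0.0000e+00,  6.0000e-03,
       -0.0000e+00]), 'tcp_pos': array([ 0.118, -0.511,  0.249]), 'orientation': array([-1.79911e+02, -7.00000e-03,  1.29920e+01]), 'wrist_force': array([0.207, 1.089, 0.273]), 'torque': array([-0.018, -0.007,  0.02 ]), 'gripper_width': np.float64(0.086)}
scene bead_box [347. 215. 111.  96.] 0.9 [0.56  0.12  0.045]
scene near_left_top [387. 218.  48.  30.] 0.98 [0.481 0.128 0.046]
scene near_right_top [351. 222.  42.  38.] 0.88 [0.53  0.067 0.058]
scene far_left_top [416. 246.  44.  47.] 0.9 [0.574 0.174 0.055]
scene far_right_top [364. 257.  57.  43.] 0.64 [0.608 0.107 0.056]
scene chai_cup [454. 216.  51.  59.] 0.88 [0.515 0.234 0.066]
scene caddy [193. 220.  99.  94.] 0.67 [ 0.662 -0.109  0.086]
[366 254  54  38 894] [0.603 0.103 0.057]
[416 245  43  39 831] [0.569 0.172 0.057]
[352 221  38  35 660] [0.519 0.06  0.057]
[387 216  50  30 621] [0.483 0.132 0.057]
[463 227   1   2   2] [0.467 0.212 0.059]
side bead_box [209. 163. 106.  96.] 0.74 [0.534 0.099 0.045]
side near_left_top [209. 186.  35.  44.] 0.86 [0.478 0.128 0.054]
side near_right_top [232. 207.  58.  39.] 0.76 [0.513 0.052 0.057]
side far_left_top [236. 163.  53.  26.] 0.71 [0.572 0.172 0.054]
side far_right_top [280. 177.  33.  40.] 0.96 [0.601 0.088 0.056]
side chai_cup [189. 150.  37.  49.] 0.65 [0.484 0.264 0.023]
side caddy [320. 234. 103. 105.] 0.7 [ 0.606 -0.157  0.086]
[ 208  186   78   55 1268] [0.5   0.092 0.055]
[278 176  34  37 556] [0.601 0.1   0.055]
[238 163  48  27 501] [0.567 0.172 0.055]
```

```bash
cat > fit.py <<'E'
from h import *
def fit(n,pic=None,lo=.046,hi=.062):
    c=camera(n);W=pts(c)
    if pic: save(c,pic)
    m=(W[...,2]>lo)&(W[...,2]<hi)&(c['frame'].min(2)>150)
    k,lab,st,_=cv2.connectedComponentsWithStats(m.astype(np.uint8))
    m&=np.isin(lab,[i for i in range(1,k) if st[i,4]>200])
    (x,y),(w,h),a=cv2.minAreaRect((W[m][:,:2]*1000).astype(np.float32))
    if w<h: w,h,a=h,w,a-90
    a=(a+90)%180-90
    R=cv2.getRotationMatrix2D((0,0),-a,1)[:,:2]
    C={}
    for k_,p in dict(nl=(-64,49),nr=(-64,-49),fl=(64,49),fr=(64,-49)).items():
        q=R@p+[x,y]; d=np.hypot(W[...,0]*1000-q[0],W[...,1]*1000-q[1])<9
        C[k_]=q; print(n,k_,q.round(1),'z',np.nanmedian(W[d][:,2]).round(4) if d.any() else None)
    print(n,'centre',round(x,1),round(y,1),'size',round(w,1),round(h,1),'yaw',round(a,1))
    return C
E
python3 - <<'E'
from fit import *
fit('scene');fit('side')
E
```

```text
scene nl [463.2 132.4] z 0.057
scene nr [506.1  44.3] z 0.0568
scene fl [578.2 188.5] z 0.0565
scene fr [621.1 100.3] z 0.0564
scene centre 542.2 116.4 size 156.7 124.9 yaw 26.0
side nl [462.9 131.1] z 0.054
side nr [506.6  43.4] z 0.0538
side fl [577.6 188.1] z 0.055
side fr [621.2 100.3] z 0.0543
side centre 542.1 115.7 size 155.0 125.0 yaw 26.4
```

View pics/scene1.png

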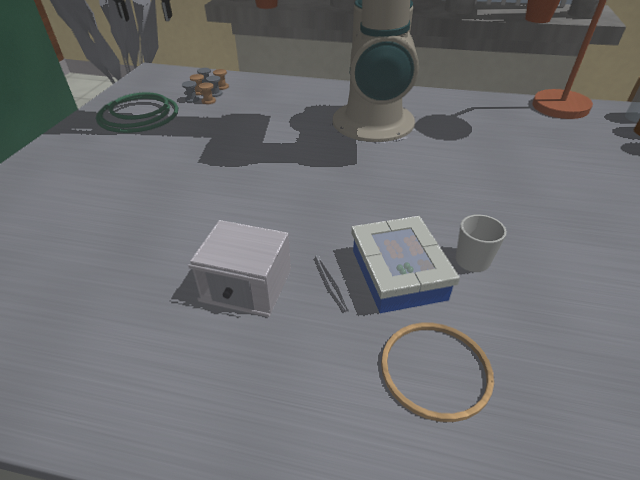

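The picture shows the box at about pixel (405,255), with the cup to its left at (480,243), the tweezers at (330,283) and the caddy at (240,265). Both cameras agree on the box pose to about 1 mm. Its size, height and reach match what was given. I'll shut the gripper and travel to above near_right.

```bash
python3 -m inch '[[0,[36,-32,7],0],[0,[36,-32,7],0],[0,[36,-32,7],0],[0,[36,-32,7],0],[0,[36,-32,7],0],[0,[36,-32,7],0],[0,[36,-32,7],0],[0,[36,-32,7],0],[0,[36,-32,7],0],[0,[36,-32,7],0],[0,[36,-32,7],0],[0,[36,-32,7],0],[0,[36,-32,7],0],[0,[36,-32,7],0],[0,[0,0,0],0]]' 40
```

```text
t: 2.4
tcp_pos: [0.5191, 0.0542, 0.1492]
orientation: [179.7, -0.3, 12.7]
wrist_force: [-0.9, -0.0, -0.3]
gripper_width: 0.0002
```

```bash
cat >> fit.py <<'E'
def d(x,y):
    from scipy.spatial.transform import Rotation as Ro
    s=status.get_state();R=Ro.from_euler('xyz',s['orientation'],degrees=True)
    p=np.array(s['tcp_pos'])*1000
    print('tool shift',R.inv().apply([x-p[0],y-p[1],0]).round(1),'pos',p.round(1),'yaw',round(s['orientation'][2],1),'F',np.round(s['wrist_force'],1))
E
python3 -m inch '[[0,[-15,7,15],0],[0,[0,0,20],0],[0,[0,0,20],0],[0,[0,0,0],0]]'
python3 - <<'E'
from fit import *
c=camera('wrist');save(c,'w1.png');c=camera('side');save(c,'s2.png')
cv2.imwrite('pics/both.png',np.hstack([cv2.resize(cv2.imread('pics/w1.png'),(400,300)),cv2.resize(cv2.imread('pics/s2.png')[120:285,150:370],(400,300))]))
d(506.3,43.9)
E
```

```text
t: 2.8
tcp_pos: [0.5063, 0.0442, 0.0927]
orientation: [179.6, -0.3, 12.9]
wrist_force: [-0.5, 0.2, -0.2]
gripper_width: 0.0002
tool shift [-1.8  0.  -0. ] pos [508.1  44.3  95.9] yaw 12.9 F [ 0.2 -0.7  0.3]
```

View pics/both.png

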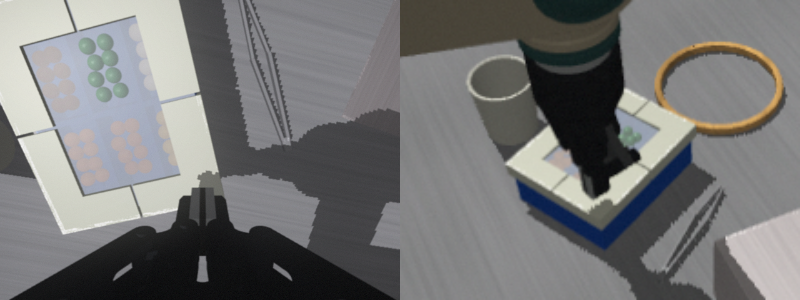

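The fingertips are over the near-right corner: wrist crop (205,190), side crop (597,185). Next I lower in small steps.

```bash
python3 -m inch '[[0,[-1,0,12],0],[0,[0,0,6],0],[0,[0,0,3],0],[0,[0,0,0],0]]'; python3 -c "
from fit import *
d(506.3,43.9)"
```

```text
t: 3.3
tcp_pos: [0.509, 0.0435, 0.0766]
orientation: [179.5, -0.9, 12.9]
wrist_force: [0.2, -0.4, -0.1]
gripper_width: 0.0
tool shift [-2.6 -1.  -0. ] pos [509.   43.5  76.6] yaw 12.9 F [ 0.2 -0.4 -0.1]
```

```bash
python3 -m inch '[[0,[-1,0,3],0],[0,[-1,0,2],0],[0,[0,0,2],0]]'; python3 -m inch '[[0,[0,0,2],0]]'
```

```text
t: 3.6
tcp_pos: [0.509, 0.0434, 0.0719]
orientation: [179.5, -1.3, 12.9]
wrist_force: [-2.1, -0.6, 2.4]
gripper_width: 0.0002
t: 3.7
tcp_pos: [0.5091, 0.0434, 0.0699]
orientation: [179.5, -1.3, 12.9]
wrist_force: [0.1, -0.6, -0.7]
gripper_width: 0.0
```

```bash
python3 -m inch '[[0,[0,0,2],0]]'; python3 -m inch '[[0,[0,0,2],0]]'
```

```text
t: 3.8
tcp_pos: [0.5091, 0.0433, 0.0678]
orientation: [179.5, -1.3, 12.9]
wrist_force: [-7.4, -0.9, 20.7]
gripper_width: 0.0003
t: 3.9
tcp_pos: [0.5093, 0.0433, 0.0677]
orientation: [179.5, -1.2, 12.9]
wrist_force: [-14.7, -0.4, 29.2]
gripper_width: 0.0001
```

```bash
python3 -m inch '[[0,[0,0,-20],0],[0,[0,-10,-20],0],[0,[-13,-43,0],0],[0,[-13,-43,0],0],[0,[0,0,0],0]]'; python3 -c "
from fit import *
C=fit('scene');fit('side')
d(463,131.8)"
```

```text
t: 4.4
tcp_pos: [0.4603, 0.1331, 0.107]
orientation: [179.5, -1.2, 12.7]
wrist_force: [1.0, 0.5, -0.1]
gripper_width: -0.0
scene nl [464.2 133. ] z 0.1358
scene nr [507.   44.9] z 0.0499
scene fl [579.3 189. ] z 0.0329
scene fr [622.2 100.8] z 0.0324
scene centre 543.2 116.9 size 153.8 124.4 yaw 25.9
side nl [462.9 130.8] z 0.057
side nr [507.1  43.3] z 0.0474
side fl [577.2 188.5] z 0.0554
side fr [621.4 101. ] z 0.0541
side centre 542.1 115.9 size 155.1 126.0 yaw 26.8
tool shift [ 1.5 -1.   0. ] pos [461.8 130.5 107. ] yaw 12.6 F [1.  0.  0.2]
```

near_right is down (about 7 mm lower in both cameras) and the box has not moved. Next is near_left.

```bash
python3 -m inch '[[0,[1,-1,20],0],[0,[0,0,9],0],[0,[0,0,2],0],[0,[0,0,2],0],[0,[0,0,2],0],[0,[0,0,2],0]]'; python3 -m inch '[[0,[0,0,2],0]]'
```

```text
t: 5.1
tcp_pos: [0.4661, 0.1286, 0.0707]
orientation: [179.4, -1.3, 12.3]
wrist_force: [0.7, -0.3, 0.3]
gripper_width: 0.0
t: 5.2
tcp_pos: [0.4664, 0.1283, 0.0688]
orientation: [179.4, -1.4, 12.3]
wrist_force: [-0.0, 0.2, -0.3]
gripper_width: -0.0002
```

```bash
python3 -m inch '[[0,[0,0,1],0]]'
```

```text
t: 5.3
tcp_pos: [0.4666, 0.1281, 0.068]
orientation: [179.4, -1.4, 12.2]
wrist_force: [-5.6, -0.2, 9.8]
gripper_width: -0.0002
```

```bash
python3 -m inch '[[0,[0,0,1],0],[0,[0,0,-20],0],[0,[0,0,-20],0],[0,[40,-12,0],0],[0,[41,-12,0],0],[0,[41,-12,0],0],[0,[0,0,0],0]]'; python3 -c "
from fit import *
fit('scene');fit('side')
d(578,188.5)"
```

```text
t: 6.0
tcp_pos: [0.5798, 0.19, 0.1102]
orientation: [179.3, -1.3, 12.1]
wrist_force: [0.7, -0.0, 0.0]
gripper_width: -0.0001
scene nl [457.  145.5] z 0.0497
scene nr [500.6  57.7] z 0.05
scene fl [571.7 202.3] z 0.1513
scene fr [615.2 114.5] z 0.0557
scene centre 536.1 130.0 size 158.2 95.4 yaw 26.4
side nl [455.3 144.6] z 0.4275
side nr [500.5  57.7] z 0.0482
side fl [568.8 203.7] z 0.1392
side fr [614.  116.7] z 0.0543
side centre 534.7 130.7 size 156.4 93.9 yaw 27.5
tool shift [0.6 0.2 0. ] pos [577.4 188.6 111.3] yaw 12.1 F [0.3 0.  0.8]
```

near_left is down too, at 49.7 mm. The arm hides part of the rim, so this fit came out 95 mm wide and is invalid; I keep the earlier pose. Next is far_left.

```bash
python3 -m inch '[[0,[0,0,20],0],[0,[0,0,11],0],[0,[0,0,2],0],[0,[0,0,2],0],[0,[0,0,2],0],[0,[0,0,2],0]]'; python3 -m inch '[[0,[0,0,2],0]]'
```

```text
t: 6.7
tcp_pos: [0.5767, 0.1864, 0.0752]
orientation: [179.3, -1.5, 12.0]
wrist_force: [-3.1, 0.9, 7.9]
gripper_width: 0.0001
t: 6.8
tcp_pos: [0.5768, 0.1865, 0.0746]
orientation: [179.3, -1.5, 12.0]
wrist_force: [-4.0, -0.8, 6.9]
gripper_width: -0.0
```

```bash
python3 -m inch '[[0,[0,0,2],0]]'
```

```text
t: 6.9
tcp_pos: [0.5769, 0.1865, 0.0739]
orientation: [179.3, -1.5, 12.1]
wrist_force: [-3.7, -0.1, 5.7]
gripper_width: 0.0004
```

```bash
python3 -m inch '[[0,[0,0,4],0],[0,[0,0,4],0]]';python3 -m inch '[[0,[0,0,3],0]]'
```

```text
t: 7.1
tcp_pos: [0.5778, 0.1867, 0.0679]
orientation: [179.3, -1.7, 12.1]
wrist_force: [-4.4, 0.2, 20.1]
gripper_width: 0.0003
t: 7.2
tcp_pos: [0.578, 0.1868, 0.0677]
orientation: [179.3, -1.7, 12.1]
wrist_force: [-17.7, -5.1, 31.5]
gripper_width: 0.0002
```

```bash
python3 -m inch '[[0,[0,0,-20],0],[0,[0,0,-20],0],[0,[8,31,0],0],[0,[8,31,0],0],[0,[8,31,0],0],[0,[0,0,0],0]]'; python3 -c "
from fit import *
fit('scene','sc3.png');fit('side')
d(621.3,100.6)"
```

```text
t: 7.8
tcp_pos: [0.6215, 0.0995, 0.1119]
orientation: [179.3, -1.9, 12.2]
wrist_force: [0.1, 0.3, 0.4]
gripper_width: 0.0003
scene nl [463.9 132.6] z None
scene nr [506.9  44.5] z 0.3861
scene fl [578.8 188.8] z 0.0489
scene fr [621.9 100.7] z 0.1836
scene centre 542.9 116.7 size 154.6 124.8 yaw 26.0
side nl [463.1 131.8] z 0.0476
side nr [506.4  43.9] z 0.0495
side fl [577.9 188.4] z 0.0479
side fr [621.2 100.5] z 0.0547
side centre 542.2 116.1 size 154.7 125.2 yaw 26.3
tool shift [0.6 1.9 0. ] pos [620.3 102.3 111.7] yaw 12.4 F [-0.6  0.2  0. ]
```

The three pressed sections are down and the box is still in place. The last one is far_right.

```bash
python3 -m inch '[[0,[0,1,20],0],[0,[0,0,13],0],[0,[0,0,3],0],[0,[0,0,4],0],[0,[0,0,4],0]]'; python3 -m inch '[[0,[0,0,3],0]]'
```

```text
t: 8.4
tcp_pos: [0.6215, 0.105, 0.0678]
orientation: [179.4, -2.0, 12.6]
wrist_force: [-3.2, -1.5, 17.7]
gripper_width: -0.0
t: 8.5
tcp_pos: [0.6217, 0.1051, 0.0677]
orientation: [179.3, -2.0, 12.7]
wrist_force: [-14.8, -5.3, 28.7]
gripper_width: -0.0001
```

```bash
python3 -m inch '[[0,[0,0,3],0]]'
```

```text
t: 8.6
tcp_pos: [0.622, 0.1052, 0.0679]
orientation: [179.3, -2.0, 12.7]
wrist_force: [-10.6, -2.3, 18.1]
gripper_width: 0.0002
```

```bash
python3 -m inch '[[0,[0,0,-20],0],[0,[0,0,-40],0],[0,[0,0,-45],0],[0,[0,0,-45],0],[0,[-30,30,0],0],[0,[-30,35,0],0],[0,[-30,35,0],0],[0,[-30,35,0],0],[0,[-30,35,0],0],[0,[-30,35,0],0],[0,[-30,35,0],0],[0,[0,0,0],0],[0,[0,0,0],0]]'; python3 -c "
from fit import *
fit('scene','sc4.png');fit('side','s4.png')
cv2.imwrite('pics/fin.png',np.hstack([cv2.resize(cv2.imread('pics/sc4.png')[180:430,180:513],(400,300)),cv2.resize(cv2.imread('pics/s4.png')[120:285,150:370],(400,300))]))
d(0,0)"
```

```text
t: 9.9
tcp_pos: [0.4605, -0.1793, 0.2237]
orientation: [179.1, -2.7, 13.2]
wrist_force: [1.6, -0.5, -0.3]
gripper_width: 0.0
scene nl [463.  132.5] z 0.0498
scene nr [505.8  44.3] z 0.0499
scene fl [578.2 188.4] z 0.0495
scene fr [620.9 100.2] z 0.0493
scene centre 542.0 116.3 size 156.0 124.6 yaw 25.9
side nl [491.3 198. ] z -0.0008
side nr [401.6 158.7] z -0.0012
side fl [542.8  80.8] z None
side fr [453.   41.4] z -0.0007
side centre 472.2 119.7 size 54.8 31.9 yaw -66.3
tool shift [-407.2 -279.3  -23.8] pos [ 461.  -178.4  223.6] yaw 13.3 F [ 0.2 -1.2 -0.1]
```

View pics/fin.png

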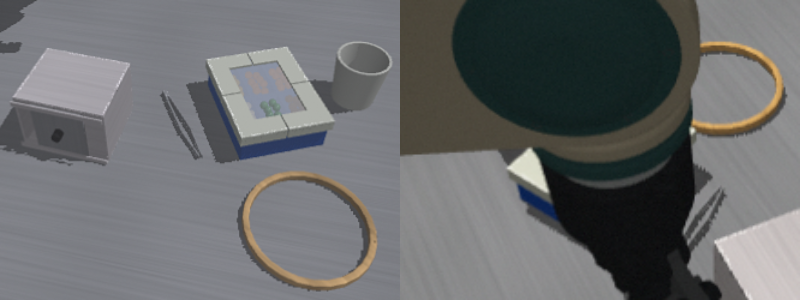

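The scene view shows the rim flat all round, box at crop (270,95), with the cup, hoop, tweezers and caddy door undisturbed. All four corners read 49–50 mm. The arm blocks the side view, so its fit there is void. The hand is clear.

```bash
python3 -c "
from plant import workorder
print(workorder.job_done())"
```

```text
the job is handed in; nothing more can be done
None
```

All four rim sections are clicked down, and I handed the job in at about 10 s, well inside the 48 s limit. I pressed them with the shut fingertips in the order near-right, near-left, far-left, far-right. The highest upward force I read was about 32 N.

- **Rim height:** in the last scene picture all four corners read 49.3–49.9 mm, down from 56–57 mm at the start.
- **Box:** it stayed within about 0.5 mm and 0.1° of its first fitted pose.
- **Other things:** the cup, hoop, tweezers and caddy door look undisturbed in the picture; I did not measure them.
- **Hand:** it is clear, about 0.2 m up and away from everything, with the wrist force back to about zero.
- **Checks that failed:** the last side-camera fit was invalid because the arm blocked that view, so the final reading of all four corners comes from the scene camera alone. The side camera had already shown the first three sections down. Its heights run about 2 mm lower than the scene camera's.

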